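Zero a jeweller's rolling mill and open it five clicks

ROBOT

A 7-joint arm with a two-finger parallel gripper is mounted at the origin on the work surface. World frame = base frame: x ahead of the robot, y to its left, z up, the work surface at z = 0. Lengths are in m, angles in rad, forces in N, time in s.
With the tool pointing down it reaches from about 0.4 to 0.85 m from the base axis. Payload 10.4 kg.
Tool frame: the origin (TCP) lies midway between the tips of the shut fingers; the grasp point (between the pads) lies 19 mm behind it; z points along the fingers, y is the line along which they close (so a half turn about z gives the same grasp; the last joint's range is limited). The gripper opens to 87 mm and grips with 3 to 60 N. Pads are 19 mm wide; open, the fingers measure 117 mm over their backs; the gripper's body (75 mm by 190 mm) begins 51 mm behind the grasp point.
Start: joints at [1.17, 0.332, -0.065, 1.46, 0.022, 1.35, -0.088], TCP at [0.231, -0.581, 0.223] pointing down, gripper open.
Joint ranges: [-2.6, 2.6], [-0.5, 2.12], [-1.47, 1.34], [0.16, 2.42], [-1.27, 4.41], [0.06, 2.06], [-2.6, 2.6]. Speed limits (rad/s): [2.22, 2.22, 2.79, 2.79, 3.14, 3.14, 3.14].

INTERFACE

Orientations are given as a unit quaternion [x, y, z, w].
In Python, from bench import r gives the robot as it stands.
- The arm moves only by the tool arm_command, never from a script. Its arguments are lists of equal length, an entry for each row: "xyz": the shift along the world's x, y, z in m, a list of three; "rot": the turn, a rotation vector about the world's x, y, z in rad, a list of three. In form: {"xyz": [[tx, ty, tz], ...], "rot": [[ax, ay, az], ...]}. A call has 1 to 20 rows; each row is the pose to reach, as a shift and turn from the pose commanded when the call began; what a row does not reach only later rows make up. A row lasts 1/12 s, in which the tool goes at most 41.7 mm and 7.16 degrees, less where a joint would pass 70% of its speed; a pose out of reach is approached as far as the arm can. A call with a gripper value outside its range is refused whole. "grip" is the opening, from 0 (shut) to 1 (fully open), set as the call begins (left out, the last holds). The fingers move at their own pace and stop on an object; "squeeze" is the grip in N (left out, the last holds). Time passes only in rows, so rows that repeat a pose let the fingers close. It gives the time, the measured TCP pose, the force, the opening and the grip force at its end, in the units of the state.
- r.read_state(): the state, without advancing time (a new reading comes with each control period).
- r.camera(name): name is "side" or "top" or "wrist"; returns the picture (400x640x3 uint8, red, green, blue); there is no depth.
- r.camera_model(name): a dict with "fx", "fy", "cx", "cy" (pixels), "T" (4x4, takes a point from camera to world coordinates). Camera axes: x right, y up, looking along -z (the intrinsics and any distortion apply to the point x, -y, -z); pixel columns grow to the right and rows downward; lengths in m; the calibration is good to about 2 mm. A picture is of the moment at which its call begins: read the wrist's pose just before it. camera_model takes no time and is no camera call; for the wrist camera it gives the pose at the moment of the call.
- r.close_job(): hands the job in; it is judged then, once.
Trained networks look in the newest picture that a camera, given by its name, has taken for a name from the list of things; names that differ only in an ending like _2 or _b are one class to them, and where a whole thing is asked for, a point or a joint stands for the part that bears it (a point fixed in the world has none). Each returns a list of dicts, best first, with "conf" (0 to 1); they miss things now and then, are a little off and sometimes report something else, mostly with a low value. They report only what shows in the picture. A call takes as long as a camera call.
- r.look_for(label, camera): "at" ([x, y, z] in m, in the coordinates of the camera as it stood for that picture, good to about 4 mm: the middle of the surface that is visible of it).
- r.spot_point(label, camera): "at" ([x, y, z] in m, in the coordinates of the camera as it stood for that picture, good to about 4 mm: a listed point, or the origin of a listed thing).
The state is a dict: "time": time; "joint_positions": joint angles; "joint_vel": joint speeds; "joint_torque": joint torques, N m; "ee_pos": TCP position; "eef_rot": TCP orientation; "ft_force": force on the tool from outside, world axes, zero at the start; "torque": the same for the moment, N m; "width": finger opening in m; "grip_force": force on a finger pad.
Only numpy, scipy, OpenCV 4.12 (cv2) and the standard library are available. Lean on these libraries where they do the work, as an engineer would, in place of code of your own. Each camera call takes 0.05 s, during which the arm holds its last target. There are 200 camera calls.

TASK

Set the small rolling mill for the next pass: turn the knurled adjusting knob on its top clockwise (seen from above) until you feel it come up against its zero stop, where the rolls just meet, without forcing it; then turn it back the other way by exactly five clicks, so that it rests in the fifth click, and let go. Leave the other things on the bench where they are.

Things in the scene. Friction and masses are not known exactly. Their poses are not given: they have to be found in the camera images.
- knob_grip (a point): Adjusting knob on top of the mill: upright knurled steel cylinder 42 mm across, 28 mm tall, the same from every side, no pointer. This point is on its axis at half height, 216 mm above the bench, 14 mm below its flat top (axes as the mill, z up). It turns about the vertical and does not rise or sink: clockwise from above closes the rolls, counter-clockwise opens them
- index_plate (a point): Centre of the steel index plate under the knob, 32 mm below knob_grip: 55 mm across, 6 mm thick, 15 round lobes, turns with the knob. A sprung ball gives 15 clicks a turn (24 degrees each). Leaving a click takes about 0.17 N m; this falls to nothing half-way, then the ball pulls the knob on (-0.15 N m), and it jumps back to +0.17 as the next click is reached
- stop_pin: Zero stop of the knob: a sprung steel pin 6 mm thick in a small barrel on the gear cover, partly under the index plate, 41 mm below knob_grip. The plate's lug comes against it at a click, just as the rolls meet. Past that click it adds about 3 N m per rad to the ball's resistance and pushes the knob back to that click when let go. Pushed 0.17 rad past it (over 0.5 N m in all) it is forced
- upper_roll_low (a point): Lowest line of the upper roll (plain steel, 32 mm thick, 84 mm long, level, under the knob), at its middle (axes as the mill). The roll only moves up and down, 0.2 mm a click. At the start the rolls are open by three to six clicks
- lower_roll_top (a point): Top line of the fixed lower roll, same size, at its middle, 94 mm above the bench (axes as the mill). The roll gap is the height of upper_roll_low above it: 0 when they meet, 1.0 mm at five clicks; too fine to read from the measured positions
- mill: Rolling mill, bolted down: green cast frame, foot 130 x 190 mm, bridge top at 166 mm; gear cover on it (to 183 mm); block of the click ball behind the knob (+x, to 192 mm); crank on its +y side (to 165 mm from the axis, below 110 mm); feed table in front. Origin: centre of the underside, straight below the knob; front faces its -x
- blank: Bystander: brass plate 36 x 50 x 4 mm lying on the mill's feed table. Origin: centre of its underside
- caliper: Bystander: caliper about 155 x 55 x 10 mm lying on the bench in front of the mill. Origin: underside, middle of its beam
- pliers: Bystander: flat-nose pliers 150 mm long, 14 mm thick, lying on the bench. Origin: underside, near the pivot
- hammer: Bystander: hammer 230 mm long lying on the bench. Origin: underside, at the middle of its length
- bench_block: Bystander: steel block 64 x 64 x 20 mm. Origin: centre of its underside
- jar: Bystander: small glass jar 42 mm across, 55 mm tall. Origin: centre of its underside
- mug: Bystander: white mug 80 mm across, 90 mm tall. Origin: centre of its underside
- tray: Bystander: wooden tray 170 x 230 x 28 mm with rings in it. Origin: centre of its underside

How it is judged:
On the way:
1. the knob has been turned to its zero stop, the rolls just meeting (z of upper_roll_low in the frame of lower_roll_top below 5e-05 m), for 0.05 s.
At the end, for the whole second after the job is handed in: The knob has been turned to its zero stop (rolls just meeting) without forcing the stop, and now rests in the fifth click from there: roll gap 1.0 mm, within 0.06 mm. The other things lie where they were, within 15 mm (z of upper_roll_low in the frame of lower_roll_top between 0.00094 and 0.00106 m and distance of each of blank, caliper, pliers, hammer, bench_block, jar, mug, tray from where it was at the start of the episode below 0.015 m); the robot touches nothing.
It fails at once if the zero stop is forced: more than 25 N on its pin, about 0.4 of a click past the stop (contact force between stop_pin and anything else above 25 N).
It fails at once if one of the other things on the bench or on the mill is moved by more than 15 mm (distance of any of blank, caliper, pliers, hammer, bench_block, jar, mug, tray from where it was at the start of the episode above 0.015 m).
It also fails if it takes over 70 s, if anything falls off the work surface, if the arm or the gripper's body presses on something with over 40 N, if the wrist force passes 120 N, or if a joint passes its speed limit or range.

## Working session

There is one attempt and no reset: what is moved stays moved. The work goes in short steps, Python scripts to look and compute and a tool call to move; the robot and the scene stay as the last step left them, time stands still between calls to the robot, and variables do not carry over. Pictures are saved under pics/ and viewed, at most 10 in all, crops included, and the job is handed in when it is done.

Besides the shell and the picture viewer there is one more tool, called after "Call:" by a JSON object that holds its "fn" and its "kwargs". arm_command: Moves the arm, as the interface text tells. Its arguments: {"type":"object","properties":{"xyz":{"type":"array"},"rot":{"type":"array"},"grip":{"type":"number"},"squeeze":{"type":"number"}},"required":["xyz","rot"]}

```bash
mkdir -p pics; cat > h.py <<'E'
from bench import r
import numpy as np, cv2
def find(lab,cam,f='spot_point'):
    T=np.array(r.camera_model(cam)["T"])
    return [((T@np.r_[d["at"],1])[:3].round(4),round(d["conf"],2)) for d in getattr(r,f)(lab,cam)[:2]]
E
python3 - <<'E'
from h import *
s=r.read_state(); print({k:np.round(v,3) for k,v in s.items()})
a=r.camera("side");b=r.camera("top")
for c in("side","top"):
    for l in("knob_grip","index_plate","mill","stop_pin"): print(c,l,find(l,c))
for l in ("jar","mug","hammer","bench_block","tray","pliers","caliper"): print(l,find(l,"top"))
cv2.imwrite("pics/a.png",cv2.resize(np.vstack([a,b]),(480,600))[:,:,::-1])
E
```

```text
{'time': np.float64(0.0), 'joint_positions': array([ 1.17 ,  0.333, -0.065,  1.461,  0.022,  1.35 , -0.088]), 'joint_vel': array([ 0.   ,  0.001,  0.   , -0.   , -0.001, -0.002, -0.001]), 'joint_torque': array([ 1.0000e-03, -6.2325e+01,  2.5000e-02, -3.8990e+01, -6.1000e-02,
        4.0000e-02,  0.0000e+00]), 'ee_pos': array([ 0.23 , -0.581,  0.222]), 'eef_rot': array([ 0.982,  0.188, -0.   , -0.001]), 'ft_force': array([-1.07 ,  0.006, -0.085]), 'torque': array([0.032, 0.031, 0.015]), 'grip_force': np.float64(0.0), 'width': np.float64(0.087)}
side knob_grip [(array([0.4876, 0.1091, 0.2243]), 0.56)]
side index_plate [(array([0.4863, 0.1108, 0.186 ]), 0.78)]
side mill [(array([0.4839, 0.1069, 0.0015]), 0.85)]
side stop_pin [(array([0.6385, 0.1346, 0.0015]), 0.3)]
top knob_grip [(array([0.4837, 0.1075, 0.2172]), 0.58)]
top index_plate [(array([ 0.3633,  0.1088, -0.0018]), 0.74), (array([0.4813, 0.1048, 0.1861]), 0.73)]
top mill [(array([ 0.4869,  0.1094, -0.0016]), 0.75)]
top stop_pin []
jar [(array([0.5938, 0.0046, 0.    ]), 0.54)]
mug [(array([0.4618, 0.4241, 0.006 ]), 0.92)]
hammer [(array([ 0.3742, -0.3731, -0.0037]), 0.86)]
bench_block [(array([ 5.032e-01, -5.790e-02,  2.000e-04]), 0.66)]
tray [(array([ 0.6046, -0.481 ,  0.0032]), 0.68)]
pliers [(array([6.380e-01, 1.289e-01, 5.000e-04]), 0.62)]
caliper [(array([0.3572, 0.1064, 0.0007]), 0.87)]
```

View pics/a.png

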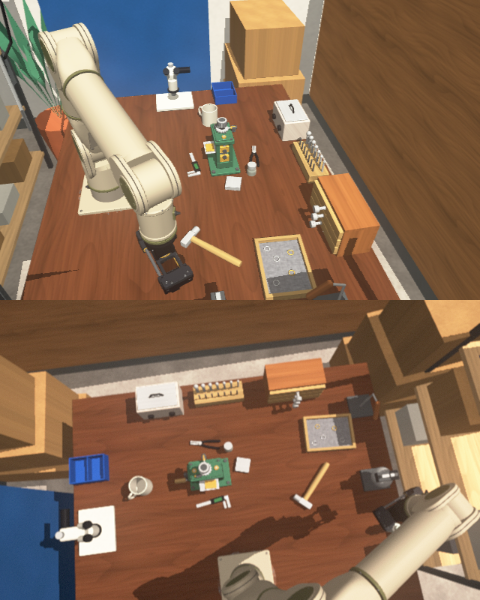

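The pictures show the mill at about (205, 465) in the lower (top-view) half, with the knob near (0.485, 0.108). The jar, bench block, caliper and pliers are around its foot, all low. I'll go above the knob.

Call:
{"fn": "arm_command", "kwargs": {"xyz": [[0,0,0.04],[0,0,0.08],[0.01,0.03,0.11],[0.025,0.065,0.11],[0.037,0.1,0.11],[0.05,0.135,0.11],[0.062,0.17,0.11],[0.075,0.205,0.11],[0.09,0.24,0.11],[0.103,0.275,0.11],[0.115,0.31,0.11],[0.128,0.345,0.11],[0.14,0.38,0.11],[0.153,0.415,0.11],[0.166,0.45,0.11],[0.18,0.485,0.11],[0.192,0.52,0.11],[0.205,0.555,0.11],[0.217,0.59,0.11],[0.23,0.625,0.11]], "rot": [[0,0,0.07],[0,0,0.14],[0,0,0.21],[0,0,0.28],[0,0,0.35],[0,0,0.42],[0,0,0.49],[0,0,0.56],[0,0,0.63],[0,0,0.7],[0,0,0.77],[0,0,0.84],[0,0,0.91],[0,0,0.98],[0,0,1.05],[0,0,1.12],[0,0,1.19],[0,0,1.26],[0,0,1.33],[0,0,1.4]]}}

```text
time: 2.52
ee_pos: [0.4607, 0.0459, 0.333]
eef_rot: [0.629, 0.777, 0.0, 0.001]
ft_force: [0.8, -0.1, 0.2]
width: 0.0873
grip_force: 0.0
```

Call:
{"fn": "arm_command", "kwargs": {"xyz": [[0.012,0.03,0],[0.024,0.063,0],[0.024,0.063,0],[0.024,0.063,0],[0.024,0.063,0],[0.024,0.063,0]], "rot": [[0,0,0],[0,0,0],[0,0,0],[0,0,0],[0,0,0],[0,0,0]]}}

```text
time: 3.02
ee_pos: [0.4846, 0.1058, 0.3326]
eef_rot: [0.631, 0.776, -0.0, 0.0]
ft_force: [-0.1, -0.8, -0.6]
width: 0.087
grip_force: 0.0
```

```bash
cat > look.py <<'E'
from h import *
import sys
s=r.read_state(); print({k:np.round(s[k],3).tolist() for k in("time","joint_positions","ee_pos","eef_rot","ft_force","torque","width")})
a=r.camera("wrist")
for l in("knob_grip","index_plate","stop_pin","mill"): print(l,find(l,"wrist"))
m=r.camera_model("wrist"); T=np.array(m["T"]); print({k:v for k,v in m.items() if k!="T"}); print(T.round(3))
cv2.imwrite("pics/%s.png"%sys.argv[1],a[:,:,::-1])
E
python3 look.py w1
```

```text
{'time': 3.017, 'joint_positions': [0.514, 0.065, -0.85, 1.569, 0.049, 1.53, -0.132], 'ee_pos': [0.485, 0.106, 0.333], 'eef_rot': [0.631, 0.776, -0.0, 0.0], 'ft_force': [-0.083, -0.765, -0.589], 'torque': [-0.021, -0.155, -0.018], 'width': 0.087}
knob_grip [(array([0.4883, 0.1055, 0.2151]), 0.86)]
index_plate [(array([0.4885, 0.1063, 0.1838]), 0.58)]
stop_pin [(array([0.4673, 0.1152, 0.1757]), 0.58)]
mill []
{'fx': 312.7423320562387, 'fy': 312.7423320562387, 'cx': 325.7627683573141, 'cy': 204.039903608235}
[[ 0.979 -0.196 -0.055  0.471]
 [ 0.203  0.944  0.261  0.177]
 [ 0.001 -0.267  0.964  0.495]
 [ 0.     0.     0.     1.   ]]
```

View pics/w1.png

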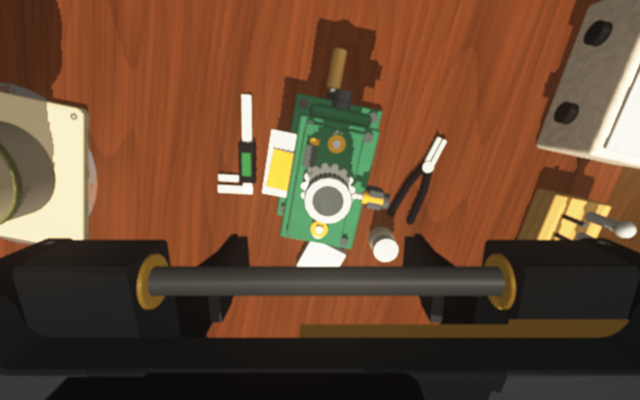

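Wrist view: knob top centred at about (328, 201), with toothed index plate and stop barrel around it. I'll turn back to make room for the clockwise travel and look again from the new angle.

Call:
{"fn": "arm_command", "kwargs": {"xyz": [[0.001,0,0],[0.002,0,0],[0.002,0,-0.01],[0.002,0,-0.02],[0.002,0,-0.03],[0.002,0,-0.04],[0.002,0,-0.05],[0.002,0,-0.06],[0.002,0,-0.06],[0.002,0,-0.06],[0.002,0,-0.06],[0.002,0,-0.06],[0.002,0,-0.06],[0.002,0,-0.06],[0.002,0,-0.06],[0.002,0,-0.06]], "rot": [[0,0,0.1],[0,0,0.2],[0,0,0.3],[0,0,0.4],[0,0,0.5],[0,0,0.6],[0,0,0.7],[0,0,0.8],[0,0,0.9],[0,0,1.0],[0,0,1.1],[0,0,1.2],[0,0,1.3],[0,0,1.3],[0,0,1.3],[0,0,1.3]]}}

```text
time: 4.6
ee_pos: [0.4866, 0.1069, 0.2726]
eef_rot: [0.034, 0.999, -0.0, 0.0]
ft_force: [-0.4, 0.1, -0.5]
width: 0.0871
grip_force: 0.0
```

```bash
python3 look.py w2; cat > ray.py <<'E'
from h import *
import sys
def ray(u,v,z):
    m=r.camera_model("wrist");T=np.array(m["T"])
    d=T[:3,:3]@np.array([(u-m["cx"])/m["fx"],-(v-m["cy"])/m["fy"],-1]);o=T[:3,3]
    return o+d*(z-o[2])/d[2]
if __name__=="__main__": print(ray(float(sys.argv[1]),float(sys.argv[2]),float(sys.argv[3])).round(4))
E
```

```text
{'time': 4.6, 'joint_positions': [0.573, 0.101, -0.927, 1.67, 0.082, 1.411, 1.14], 'ee_pos': [0.487, 0.107, 0.273], 'eef_rot': [0.034, 0.999, -0.0, 0.0], 'ft_force': [-0.409, 0.074, -0.486], 'torque': [0.12, -0.179, 0.068], 'width': 0.087}
knob_grip [(array([0.4826, 0.1025, 0.2169]), 0.69)]
index_plate [(array([0.4926, 0.1055, 0.1852]), 0.89)]
stop_pin [(array([0.4693, 0.1124, 0.1755]), 0.62), (array([6.361e-01, 1.299e-01, 2.000e-04]), 0.37)]
mill [(array([ 0.6018,  0.0083, -0.0043]), 0.65)]
{'fx': 312.7423320562387, 'fy': 312.7423320562387, 'cx': 325.7627683573141, 'cy': 204.039903608235}
[[ 0.066 -0.962 -0.266  0.415]
 [ 0.998  0.063  0.018  0.111]
 [ 0.    -0.267  0.964  0.435]
 [ 0.     0.     0.     1.   ]]
```

View pics/w2.png

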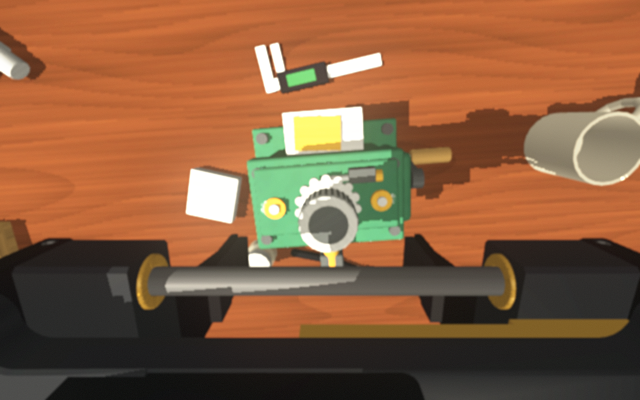

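Wrist view 2: knob top centred at about (328, 224), between the fingers. j7 increases counter-clockwise, so there is plenty of clockwise room. I'll fit the circle.

```bash
python3 - <<'E'
from ray import *
a=cv2.imread("pics/w2.png");c=a[185:260,285:375];cv2.imwrite("pics/c.png",cv2.resize(c,None,fx=7,fy=7,interpolation=cv2.INTER_CUBIC))
print(ray(328,224,.230))
E
```

```text
[0.48648181 0.10827742 0.23      ]
```

View pics/c.png

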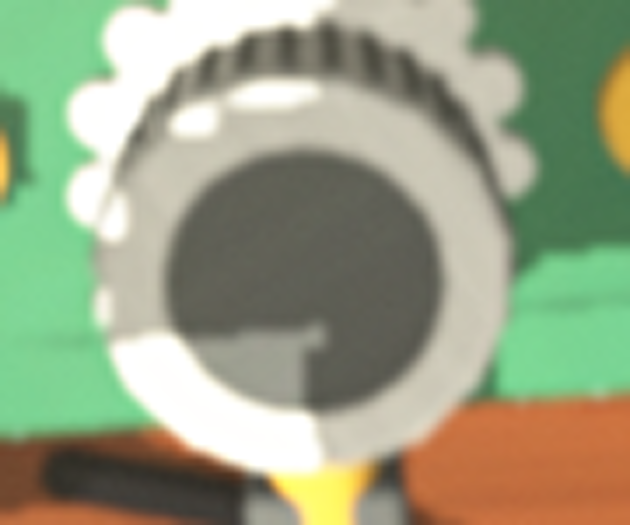

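Disc centre is at pixel (328.6, 225). Averaging both views puts the knob at about (0.4868, 0.1088). Descend and close lightly.

Call:
{"fn": "arm_command", "kwargs": {"xyz": [[0,0.002,-0.01],[0,0.002,-0.02],[0,0.002,-0.03],[0,0.002,-0.04],[0,0.002,-0.05],[0,0.002,-0.06],[0,0.002,-0.07],[0,0.002,-0.073],[0,0.002,-0.073],[0,0.002,-0.073]], "rot": [[0,0,0],[0,0,0],[0,0,0],[0,0,0],[0,0,0],[0,0,0],[0,0,0],[0,0,0],[0,0,0],[0,0,0]]}}

```text
time: 5.68
ee_pos: [0.4867, 0.1091, 0.1997]
eef_rot: [0.032, 0.999, 0.0, -0.0]
ft_force: [0.4, -0.5, 0.3]
width: 0.0869
grip_force: 0.0
```

Call:
{"fn": "arm_command", "kwargs": {"xyz": [[0,0,0],[0,0,0],[0,0,0],[0,0,0],[0,0,0],[0,0,0],[0,0,0],[0,0,0],[0,0,0],[0,0,0]], "rot": [[0,0,0],[0,0,0],[0,0,0],[0,0,0],[0,0,0],[0,0,0],[0,0,0],[0,0,0],[0,0,0],[0,0,0]], "grip": 0.4, "squeeze": 6}}

```text
time: 6.52
ee_pos: [0.4865, 0.1085, 0.1995]
eef_rot: [0.032, 0.999, -0.0, -0.0]
ft_force: [-1.4, -3.8, 2.0]
width: 0.0415
grip_force: 6.0
```

```bash
cat > st.py <<'E'
from h import *
from scipy.spatial.transform import Rotation as R
s=r.read_state(); q=s["eef_rot"]; X=R.from_quat(q).as_matrix()[:,0]
print({k:np.round(s[k],4).tolist() for k in("time","ee_pos","ft_force","torque","width","grip_force")},"yaw",np.degrees(np.arctan2(X[1],X[0])).round(2),"j",np.round(s["joint_positions"],2))
E
python3 st.py
```

```text
{'time': 6.5167, 'ee_pos': [0.4865, 0.1085, 0.1995], 'ft_force': [-1.4396, -3.7734, 2.039], 'torque': [-0.6117, 0.1138, 0.0206], 'width': 0.0415, 'grip_force': 6.0015} yaw 176.31 j [ 0.55  0.16 -0.93  1.78  0.13  1.27  1.1 ]
```

Call:
{"fn": "arm_command", "kwargs": {"xyz": [[0,-0.0006,0],[0,-0.0006,0],[0,-0.0006,0],[0,-0.0006,0],[0,-0.0006,0],[0,-0.0006,0]], "rot": [[0,0,0],[0,0,0],[0,0,0],[0,0,0],[0,0,0],[0,0,0]], "squeeze": 30}}

```text
time: 7.02
ee_pos: [0.4865, 0.1085, 0.1996]
eef_rot: [0.032, 0.999, 0.0, -0.0]
ft_force: [-1.3, -2.6, 2.0]
width: 0.0412
grip_force: 30.0
```

```bash
python3 st.py
```

```text
{'time': 7.0167, 'ee_pos': [0.4865, 0.1085, 0.1996], 'ft_force': [-1.3314, -2.6062, 2.0148], 'torque': [-0.3199, 0.1472, 0.0439], 'width': 0.0412, 'grip_force': 29.9997} yaw 176.34 j [ 0.55  0.16 -0.93  1.78  0.13  1.27  1.1 ]
```

Call:
{"fn": "arm_command", "kwargs": {"xyz": [[0,0,0],[0,0,0],[0,0,0],[0,0,0],[0,0,0],[0,0,0],[0,0,0],[0,0,0],[0,0,0],[0,0,0]], "rot": [[0,0,-0.02],[0,0,-0.05],[0,0,-0.09],[0,0,-0.09],[0,0,-0.09],[0,0,-0.09],[0,0,-0.09],[0,0,-0.09],[0,0,-0.09],[0,0,-0.09]]}}

```text
time: 7.85
ee_pos: [0.4865, 0.1084, 0.1996]
eef_rot: [0.077, 0.997, -0.0, -0.0]
ft_force: [-2.3, -2.7, 2.4]
width: 0.0414
grip_force: 30.0
```

```bash
python3 st.py
```

```text
{'time': 7.85, 'ee_pos': [0.4865, 0.1084, 0.1996], 'ft_force': [-2.2594, -2.7021, 2.3729], 'torque': [-0.5448, 0.3715, 0.0746], 'width': 0.0414, 'grip_force': 29.9989} yaw 171.19 j [ 0.54  0.16 -0.92  1.78  0.13  1.27  1.01]
```

Call:
{"fn": "arm_command", "kwargs": {"xyz": [[0,0,0],[0,0,0],[0,0,0],[0,0,0],[0,0,0],[0,0,0],[0,0,0],[0,0,0],[0,0,0],[0,0,0],[0,0,0],[0,0,0],[0,0,0],[0,0,0],[0,0,0],[0,0,0],[0,0,0],[0,0,0]], "rot": [[0,0,-0.06],[0,0,-0.12],[0,0,-0.18],[0,0,-0.24],[0,0,-0.3],[0,0,-0.36],[0,0,-0.42],[0,0,-0.48],[0,0,-0.54],[0,0,-0.6],[0,0,-0.66],[0,0,-0.72],[0,0,-0.78],[0,0,-0.838],[0,0,-0.838],[0,0,-0.838],[0,0,-0.838],[0,0,-0.838]]}}

```text
time: 9.35
ee_pos: [0.4861, 0.1078, 0.1995]
eef_rot: [0.476, 0.879, -0.001, -0.0]
ft_force: [-5.6, -4.8, 5.4]
width: 0.0409
grip_force: 30.0
```

```bash
python3 st.py
```

```text
{'time': 9.35, 'ee_pos': [0.4861, 0.1078, 0.1995], 'ft_force': [-5.5552, -4.759, 5.3977], 'torque': [-1.075, 0.963, 0.0856], 'width': 0.0409, 'grip_force': 29.9989} yaw 123.15 j [ 0.47  0.14 -0.84  1.78  0.11  1.26  0.19]
```

Call:
{"fn": "arm_command", "kwargs": {"xyz": [[0,0,0],[0,0,0],[0,0,0],[0,0,0],[0,0,0],[0,0,0],[0,0,0],[0,0,0],[0,0,0],[0,0,0],[0,0,0],[0,0,0],[0,0,0],[0,0,0],[0,0,0]], "rot": [[0,0,-0.06],[0,0,-0.12],[0,0,-0.18],[0,0,-0.24],[0,0,-0.28],[0,0,-0.31],[0,0,-0.34],[0,0,-0.37],[0,0,-0.4],[0,0,-0.419],[0,0,-0.419],[0,0,-0.419],[0,0,-0.419],[0,0,-0.419],[0,0,-0.419]]}}

```text
time: 10.6
ee_pos: [0.4858, 0.1076, 0.1995]
eef_rot: [0.648, 0.761, -0.001, -0.0]
ft_force: [-8.2, -5.3, 7.4]
width: 0.0411
grip_force: 30.0
```

```bash
python3 st.py
```

```text
{'time': 10.6, 'ee_pos': [0.4858, 0.1076, 0.1995], 'ft_force': [-8.2201, -5.2633, 7.441], 'torque': [-1.2611, 1.4986, 0.1327], 'width': 0.0411, 'grip_force': 29.9987} yaw 99.14 j [ 0.44  0.14 -0.8   1.79  0.1   1.26 -0.23]
```

Not at the stop at three clicks (0.13 N m). I'll relieve the side force by re-centring, then read again.

Call:
{"fn": "arm_command", "kwargs": {"xyz": [[-0.0005,-0.0004,0.0003],[-0.001,-0.0008,0.0005],[-0.001,-0.0008,0.0005],[-0.001,-0.0008,0.0005]], "rot": [[0,0,0],[0,0,0],[0,0,0],[0,0,0]]}}

```text
time: 10.93
ee_pos: [0.4857, 0.1076, 0.1997]
eef_rot: [0.648, 0.761, 0.0, -0.0]
ft_force: [3.0, -1.5, -6.0]
width: 0.0412
grip_force: 30.0
```

```bash
python3 st.py
```

```text
{'time': 10.9333, 'ee_pos': [0.4857, 0.1076, 0.1997], 'ft_force': [2.9562, -1.5265, -6.0444], 'torque': [-0.3813, -0.7186, 0.1278], 'width': 0.0412, 'grip_force': 29.9995} yaw 99.16 j [ 0.44  0.13 -0.8   1.79  0.1   1.26 -0.22]
```

Call:
{"fn": "arm_command", "kwargs": {"xyz": [[0,0,0],[0,0,0],[0,0,0],[0,0,0],[0,0,0],[0,0,0],[0,0,0],[0,0,0],[0,0,0],[0,0,0],[0,0,0],[0,0,0],[0,0,0],[0,0,0],[0,0,0]], "rot": [[0,0,-0.06],[0,0,-0.12],[0,0,-0.18],[0,0,-0.24],[0,0,-0.28],[0,0,-0.31],[0,0,-0.34],[0,0,-0.37],[0,0,-0.4],[0,0,-0.419],[0,0,-0.419],[0,0,-0.419],[0,0,-0.419],[0,0,-0.419],[0,0,-0.419]]}}

```text
time: 12.18
ee_pos: [0.4853, 0.1076, 0.1997]
eef_rot: [0.792, 0.61, -0.0, -0.0]
ft_force: [1.4, -2.6, -11.2]
width: 0.0416
grip_force: 30.0
```

```bash
python3 st.py
```

```text
{'time': 12.1833, 'ee_pos': [0.4853, 0.1076, 0.1997], 'ft_force': [1.4015, -2.6377, -11.1888], 'torque': [-0.4312, -0.2727, 0.1371], 'width': 0.0416, 'grip_force': 30.0043} yaw 75.18 j [ 0.41  0.13 -0.77  1.79  0.09  1.26 -0.64]
```

Not the fourth either. On to the fifth, with z eased.

Call:
{"fn": "arm_command", "kwargs": {"xyz": [[0,0,-0.0003],[0,0,-0.0003],[0,0,-0.0003],[0,0,-0.0003],[0,0,-0.0003],[0,0,-0.0003],[0,0,-0.0003],[0,0,-0.0003],[0,0,-0.0003],[0,0,-0.0003],[0,0,-0.0003],[0,0,-0.0003],[0,0,-0.0003],[0,0,-0.0003],[0,0,-0.0003]], "rot": [[0,0,-0.06],[0,0,-0.12],[0,0,-0.18],[0,0,-0.24],[0,0,-0.28],[0,0,-0.31],[0,0,-0.34],[0,0,-0.37],[0,0,-0.4],[0,0,-0.419],[0,0,-0.419],[0,0,-0.419],[0,0,-0.419],[0,0,-0.419],[0,0,-0.419]]}}

```text
time: 13.43
ee_pos: [0.485, 0.1077, 0.1997]
eef_rot: [0.902, 0.432, -0.001, -0.0]
ft_force: [-3.9, -2.7, -6.7]
width: 0.0412
grip_force: 30.0
```

```bash
python3 st.py
```

```text
{'time': 13.4333, 'ee_pos': [0.485, 0.1077, 0.1997], 'ft_force': [-3.9384, -2.6743, -6.6907], 'torque': [-0.5569, 1.0074, 0.2597], 'width': 0.0412, 'grip_force': 30.0029} yaw 51.23 j [ 0.38  0.12 -0.74  1.79  0.09  1.26 -1.05]
```

0.26 N m: probably the stop. Probe a further 0.03 rad to confirm (the torque rises only at the stop).

Call:
{"fn": "arm_command", "kwargs": {"xyz": [[0,0,0],[0,0,0],[0,0,0],[0,0,0],[0,0,0]], "rot": [[0,0,-0.01],[0,0,-0.02],[0,0,-0.03],[0,0,-0.03],[0,0,-0.03]]}}

```text
time: 13.85
ee_pos: [0.485, 0.1077, 0.1996]
eef_rot: [0.908, 0.419, -0.001, -0.0]
ft_force: [-5.0, -2.1, -4.7]
width: 0.0415
grip_force: 30.0
```

```bash
python3 st.py
```

```text
{'time': 13.85, 'ee_pos': [0.485, 0.1077, 0.1996], 'ft_force': [-4.9813, -2.0766, -4.7265], 'torque': [-0.5492, 1.008, 0.2667], 'width': 0.0415, 'grip_force': 30.0} yaw 49.51 j [ 0.38  0.12 -0.74  1.79  0.09  1.26 -1.08]
```

Hardly any change, so the pads may be slipping. Grip harder and probe the same small amount again.

Call:
{"fn": "arm_command", "kwargs": {"xyz": [[0,0,0],[0,0,0],[0,0,0]], "rot": [[0,0,0],[0,0,0],[0,0,0]], "squeeze": 58}}

```text
time: 14.1
ee_pos: [0.485, 0.1077, 0.1996]
eef_rot: [0.908, 0.419, -0.001, -0.0]
ft_force: [-5.7, -1.9, -3.6]
width: 0.0405
grip_force: 58.0
```

```bash
python3 st.py
```

```text
{'time': 14.1, 'ee_pos': [0.485, 0.1077, 0.1996], 'ft_force': [-5.7493, -1.8963, -3.5581], 'torque': [-0.5929, 1.0262, 0.2131], 'width': 0.0405, 'grip_force': 58.0002} yaw 49.51 j [ 0.38  0.12 -0.74  1.79  0.09  1.26 -1.08]
```

Call:
{"fn": "arm_command", "kwargs": {"xyz": [[0,0,0],[0,0,0],[0,0,0],[0,0,0],[0,0,0]], "rot": [[0,0,-0.01],[0,0,-0.02],[0,0,-0.03],[0,0,-0.03],[0,0,-0.03]]}}

```text
time: 14.52
ee_pos: [0.485, 0.1077, 0.1997]
eef_rot: [0.914, 0.405, -0.001, -0.0]
ft_force: [-5.4, -2.7, -6.2]
width: 0.0409
grip_force: 58.0
```

```bash
python3 st.py
```

```text
{'time': 14.5167, 'ee_pos': [0.485, 0.1077, 0.1997], 'ft_force': [-5.3836, -2.7343, -6.2351], 'torque': [-0.5737, 1.0799, 0.3294], 'width': 0.0409, 'grip_force': 58.0023} yaw 47.79 j [ 0.38  0.12 -0.73  1.79  0.09  1.26 -1.11]
```

The slope is now about 3.9 N m/rad and the torque 0.33, so this is the zero stop. Ease back, release so the knob settles in the zero click, and read.

Call:
{"fn": "arm_command", "kwargs": {"xyz": [[0,0,0],[0,0,0],[0,0,0],[0,0,0]], "rot": [[0,0,0.02],[0,0,0.04],[0,0,0.06],[0,0,0.06]]}}

```text
time: 14.85
ee_pos: [0.485, 0.1077, 0.1997]
eef_rot: [0.901, 0.433, -0.001, -0.0]
ft_force: [-5.2, -2.3, -5.3]
width: 0.041
grip_force: 58.0
```

```bash
python3 st.py
```

```text
{'time': 14.85, 'ee_pos': [0.485, 0.1077, 0.1997], 'ft_force': [-5.1544, -2.3155, -5.2601], 'torque': [-0.5037, 1.0122, 0.2486], 'width': 0.041, 'grip_force': 58.0007} yaw 51.3 j [ 0.38  0.12 -0.74  1.79  0.09  1.26 -1.05]
```

Call:
{"fn": "arm_command", "kwargs": {"xyz": [[0,0,0],[0,0,0],[0,0,0],[0,0,0],[0,0,0],[0,0,0],[0,0,0],[0,0,0],[0,0,0],[0,0,0]], "rot": [[0,0,0],[0,0,0],[0,0,0],[0,0,0],[0,0,0],[0,0,0],[0,0,0],[0,0,0],[0,0,0],[0,0,0]], "grip": 0.75}}

```text
time: 15.68
ee_pos: [0.4856, 0.1077, 0.1998]
eef_rot: [0.902, 0.432, 0.0, 0.0]
ft_force: [-0.6, 1.0, -0.0]
width: 0.0651
grip_force: 0.0
```

```bash
python3 st.py
```

```text
{'time': 15.6833, 'ee_pos': [0.4856, 0.1077, 0.1998], 'ft_force': [-0.5739, 1.0398, -0.0361], 'torque': [-0.0096, -0.0267, -0.0169], 'width': 0.0651, 'grip_force': 0.0} yaw 51.16 j [ 0.38  0.12 -0.74  1.79  0.09  1.26 -1.05]
```

Now verify: regrip hard at the released click and probe 0.08 rad clockwise (stop: ~0.35, ordinary click: ~0.10).

Call:
{"fn": "arm_command", "kwargs": {"xyz": [[-0.0004,0,0],[-0.0004,0,0],[-0.0004,0,0],[-0.0004,0,0],[-0.0004,0,0],[-0.0004,0,0],[-0.0004,0,0],[-0.0004,0,0],[-0.0004,0,0]], "rot": [[0,0,0],[0,0,0],[0,0,0],[0,0,0],[0,0,0],[0,0,0],[0,0,0],[0,0,0],[0,0,0]], "grip": 0.38, "squeeze": 58}}

```text
time: 16.43
ee_pos: [0.4851, 0.1077, 0.1998]
eef_rot: [0.902, 0.432, -0.0, -0.0]
ft_force: [-1.1, 0.5, 0.1]
width: 0.041
grip_force: 58.0
```

```bash
python3 st.py
```

```text
{'time': 16.4333, 'ee_pos': [0.4851, 0.1077, 0.1998], 'ft_force': [-1.1231, 0.4971, 0.1413], 'torque': [0.1136, 0.3354, 0.0044], 'width': 0.041, 'grip_force': 58.0006} yaw 51.16 j [ 0.38  0.12 -0.74  1.79  0.09  1.26 -1.05]
```

Call:
{"fn": "arm_command", "kwargs": {"xyz": [[0,0,0],[0,0,0],[0,0,0],[0,0,0]], "rot": [[0,0,-0.02],[0,0,-0.04],[0,0,-0.04],[0,0,-0.04]]}}

```text
time: 16.77
ee_pos: [0.485, 0.1078, 0.1998]
eef_rot: [0.91, 0.414, -0.0, -0.0]
ft_force: [-2.2, 0.7, 1.5]
width: 0.041
grip_force: 58.0
```

```bash
python3 st.py
```

```text
{'time': 16.7667, 'ee_pos': [0.485, 0.1078, 0.1998], 'ft_force': [-2.1884, 0.7027, 1.523], 'torque': [0.1694, 0.549, 0.1887], 'width': 0.041, 'grip_force': 57.9974} yaw 48.87 j [ 0.38  0.12 -0.73  1.79  0.09  1.26 -1.09]
```

Call:
{"fn": "arm_command", "kwargs": {"xyz": [[0,0,0],[0,0,0],[0,0,0],[0,0,0]], "rot": [[0,0,-0.02],[0,0,-0.04],[0,0,-0.04],[0,0,-0.04]]}}

```text
time: 17.1
ee_pos: [0.485, 0.1078, 0.1998]
eef_rot: [0.919, 0.395, -0.0, -0.0]
ft_force: [-3.1, 2.0, 1.4]
width: 0.0407
grip_force: 58.0
```

```bash
python3 st.py
```

```text
{'time': 17.1, 'ee_pos': [0.485, 0.1078, 0.1998], 'ft_force': [-3.1325, 2.0052, 1.4236], 'torque': [0.2625, 0.8342, 0.2396], 'width': 0.0407, 'grip_force': 58.0016} yaw 46.57 j [ 0.38  0.12 -0.73  1.79  0.09  1.26 -1.13]
```

The torque rises steadily past the click (0.00, 0.19, 0.24), unlike an ordinary click, so zero is confirmed. Return to zero, release once and regrip for a clean angle reference.

Call:
{"fn": "arm_command", "kwargs": {"xyz": [[0,0,0],[0,0,0],[0,0,0],[0,0,0],[0,0,0]], "rot": [[0,0,0.02],[0,0,0.04],[0,0,0.06],[0,0,0.08],[0,0,0.08]]}}

```text
time: 17.52
ee_pos: [0.4851, 0.1077, 0.1997]
eef_rot: [0.902, 0.433, -0.0, -0.0]
ft_force: [-4.8, 1.6, 2.5]
width: 0.0408
grip_force: 58.0
```

Call:
{"fn": "arm_command", "kwargs": {"xyz": [[0,0,0],[0,0,0],[0,0,0],[0,0,0],[0,0,0],[0,0,0]], "rot": [[0,0,0],[0,0,0],[0,0,0],[0,0,0],[0,0,0],[0,0,0]], "grip": 0.75}}

```text
time: 18.02
ee_pos: [0.4853, 0.1075, 0.1998]
eef_rot: [0.902, 0.432, 0.0, 0.0]
ft_force: [-0.4, -0.1, -0.3]
width: 0.0642
grip_force: 0.0
```

Call:
{"fn": "arm_command", "kwargs": {"xyz": [[0,0,0],[0,0,0],[0,0,0],[0,0,0],[0,0,0],[0,0,0],[0,0,0],[0,0,0]], "rot": [[0,0,0],[0,0,0],[0,0,0],[0,0,0],[0,0,0],[0,0,0],[0,0,0],[0,0,0]], "grip": 0.38, "squeeze": 58}}

```text
time: 18.68
ee_pos: [0.485, 0.1078, 0.1998]
eef_rot: [0.902, 0.432, -0.0, -0.0]
ft_force: [-1.6, 0.1, 0.4]
width: 0.0409
grip_force: 58.0
```

```bash
python3 st.py
```

```text
{'time': 18.6833, 'ee_pos': [0.485, 0.1078, 0.1998], 'ft_force': [-1.6355, 0.1261, 0.4494], 'torque': [0.141, 0.2171, -0.0425], 'width': 0.0409, 'grip_force': 58.0008} yaw 51.16 j [ 0.38  0.12 -0.74  1.79  0.09  1.26 -1.05]
```

Call:
{"fn": "arm_command", "kwargs": {"xyz": [[0,0,0],[0,0,0],[0,0,0],[0,0,0],[0,0,0],[0,0,0],[0,0,0],[0,0,0],[0,0,0]], "rot": [[0,0,0.06],[0,0,0.12],[0,0,0.18],[0,0,0.24],[0,0,0.3],[0,0,0.35],[0,0,0.35],[0,0,0.35],[0,0,0.35]]}}

```text
time: 19.43
ee_pos: [0.4853, 0.1077, 0.1998]
eef_rot: [0.814, 0.581, 0.0, 0.0]
ft_force: [0.9, 0.7, -1.3]
width: 0.041
grip_force: 58.0
```

```bash
python3 st.py
```

```text
{'time': 19.4333, 'ee_pos': [0.4853, 0.1077, 0.1998], 'ft_force': [0.8835, 0.7374, -1.3013], 'torque': [0.0798, -0.2745, 0.0892], 'width': 0.041, 'grip_force': 58.0023} yaw 71.11 j [ 0.41  0.13 -0.76  1.79  0.09  1.26 -0.71]
```

At 20° the ball pulls on (+0.09), as expected. Continue in 24° steps.

Call:
{"fn": "arm_command", "kwargs": {"xyz": [[0,0,0],[0,0,0],[0,0,0],[0,0,0],[0,0,0],[0,0,0],[0,0,0],[0,0,0],[0,0,0],[0,0,0]], "rot": [[0,0,0.06],[0,0,0.12],[0,0,0.18],[0,0,0.24],[0,0,0.3],[0,0,0.36],[0,0,0.419],[0,0,0.419],[0,0,0.419],[0,0,0.419]]}}

```text
time: 20.27
ee_pos: [0.4856, 0.1076, 0.1998]
eef_rot: [0.675, 0.738, 0.0, 0.0]
ft_force: [4.5, 0.8, -2.5]
width: 0.0411
grip_force: 58.0
```

```bash
python3 st.py
```

```text
{'time': 20.2667, 'ee_pos': [0.4856, 0.1076, 0.1998], 'ft_force': [4.5227, 0.8277, -2.5325], 'torque': [0.0556, -1.1677, 0.1564], 'width': 0.0411, 'grip_force': 57.9976} yaw 95.07 j [ 0.44  0.13 -0.79  1.79  0.1   1.26 -0.29]
```

Call:
{"fn": "arm_command", "kwargs": {"xyz": [[0,0,0],[0,0,0],[0,0,0],[0,0,0],[0,0,0],[0,0,0],[0,0,0],[0,0,0],[0,0,0],[0,0,0]], "rot": [[0,0,0.06],[0,0,0.12],[0,0,0.18],[0,0,0.24],[0,0,0.3],[0,0,0.36],[0,0,0.419],[0,0,0.419],[0,0,0.419],[0,0,0.419]]}}

```text
time: 21.1
ee_pos: [0.4859, 0.1078, 0.1998]
eef_rot: [0.507, 0.862, 0.001, 0.001]
ft_force: [7.3, 2.6, -3.7]
width: 0.0409
grip_force: 58.0
```

```bash
python3 st.py
```

```text
{'time': 21.1, 'ee_pos': [0.4859, 0.1078, 0.1998], 'ft_force': [7.3173, 2.5646, -3.6613], 'torque': [0.2914, -1.739, 0.1323], 'width': 0.0409, 'grip_force': 57.999} yaw 119.1 j [ 0.47  0.14 -0.83  1.79  0.11  1.26  0.12]
```

Call:
{"fn": "arm_command", "kwargs": {"xyz": [[0,0,0],[0,0,0],[0,0,0],[0,0,0],[0,0,0],[0,0,0],[0,0,0],[0,0,0],[0,0,0],[0,0,0]], "rot": [[0,0,0.06],[0,0,0.12],[0,0,0.18],[0,0,0.24],[0,0,0.3],[0,0,0.36],[0,0,0.419],[0,0,0.419],[0,0,0.419],[0,0,0.419]]}}

```text
time: 21.93
ee_pos: [0.4862, 0.108, 0.1999]
eef_rot: [0.316, 0.949, 0.001, 0.001]
ft_force: [9.4, 2.5, -6.9]
width: 0.0407
grip_force: 58.0
```

```bash
python3 st.py
```

```text
{'time': 21.9333, 'ee_pos': [0.4862, 0.108, 0.1999], 'ft_force': [9.3827, 2.5244, -6.9049], 'torque': [0.4353, -2.0511, 0.1451], 'width': 0.0407, 'grip_force': 58.0045} yaw 143.12 j [ 0.5   0.14 -0.86  1.79  0.11  1.26  0.53]
```

Call:
{"fn": "arm_command", "kwargs": {"xyz": [[0,0,0],[0,0,0],[0,0,0],[0,0,0],[0,0,0],[0,0,0],[0,0,0],[0,0,0],[0,0,0],[0,0,0]], "rot": [[0,0,0.06],[0,0,0.12],[0,0,0.18],[0,0,0.24],[0,0,0.3],[0,0,0.36],[0,0,0.419],[0,0,0.419],[0,0,0.419],[0,0,0.419]]}}

```text
time: 22.77
ee_pos: [0.4863, 0.1083, 0.1999]
eef_rot: [0.112, 0.994, 0.001, 0.001]
ft_force: [11.2, 3.7, -8.1]
width: 0.0408
grip_force: 58.0
```

```bash
python3 st.py
```

```text
{'time': 22.7667, 'ee_pos': [0.4863, 0.1083, 0.1999], 'ft_force': [11.2025, 3.736, -8.0783], 'torque': [0.7652, -2.3107, 0.0815], 'width': 0.0408, 'grip_force': 58.0048} yaw 167.14 j [ 0.53  0.15 -0.9   1.78  0.12  1.26  0.94]
```

All consistently just short of a click. Last 4°, then let go.

Call:
{"fn": "arm_command", "kwargs": {"xyz": [[0,0,0],[0,0,0],[0,0,0],[0,0,0],[0,0,0]], "rot": [[0,0,0.03],[0,0,0.06],[0,0,0.068],[0,0,0.068],[0,0,0.068]]}}

```text
time: 23.18
ee_pos: [0.4863, 0.1083, 0.1999]
eef_rot: [0.078, 0.997, 0.001, 0.001]
ft_force: [10.1, 4.3, -7.2]
width: 0.0413
grip_force: 58.0
```

```bash
python3 st.py
```

```text
{'time': 23.1833, 'ee_pos': [0.4863, 0.1083, 0.1999], 'ft_force': [10.1035, 4.3433, -7.1598], 'torque': [0.7999, -2.3019, 0.0303], 'width': 0.0413, 'grip_force': 58.0022} yaw 171.03 j [ 0.54  0.15 -0.91  1.78  0.12  1.26  1.01]
```

Call:
{"fn": "arm_command", "kwargs": {"xyz": [[0,0,0],[0,0,0],[0,0,0],[0,0,0],[0,0,0],[0,0,0],[0,0,0],[0,0,0]], "rot": [[0,0,0],[0,0,0],[0,0,0],[0,0,0],[0,0,0],[0,0,0],[0,0,0],[0,0,0]], "grip": 0.9}}

```text
time: 23.85
ee_pos: [0.4851, 0.1076, 0.1998]
eef_rot: [0.077, 0.997, 0.0, -0.0]
ft_force: [1.4, 0.5, 0.0]
width: 0.0771
grip_force: 0.0
```

Call:
{"fn": "arm_command", "kwargs": {"xyz": [[0,0,0.01],[0,0,0.02],[0,0,0.04],[0,0,0.07],[0,0,0.1],[0,0,0.12],[0,0,0.12],[0,0,0.12],[0,0,0.12]], "rot": [[0,0,0],[0,0,0],[0,0,0],[0,0,0],[0,0,0],[0,0,0],[0,0,0],[0,0,0],[0,0,0]]}}

```text
time: 24.6
ee_pos: [0.485, 0.1076, 0.3198]
eef_rot: [0.077, 0.997, -0.0, 0.0]
ft_force: [-0.4, -0.5, -0.3]
width: 0.0778
grip_force: 0.0
```

```bash
python3 st.py; python3 look.py w3|tail -0
```

```text
{'time': 24.6, 'ee_pos': [0.485, 0.1076, 0.3198], 'ft_force': [-0.3615, -0.5148, -0.2828], 'torque': [0.0801, -0.1188, -0.0132], 'width': 0.0778, 'grip_force': 0.0} yaw 171.13 j [ 0.57  0.08 -0.91  1.59  0.06  1.5   1.07]Exception ignored on flushing sys.stdout:
BrokenPipeError: [Errno 32] Broken pipe
```

View pics/w3.png

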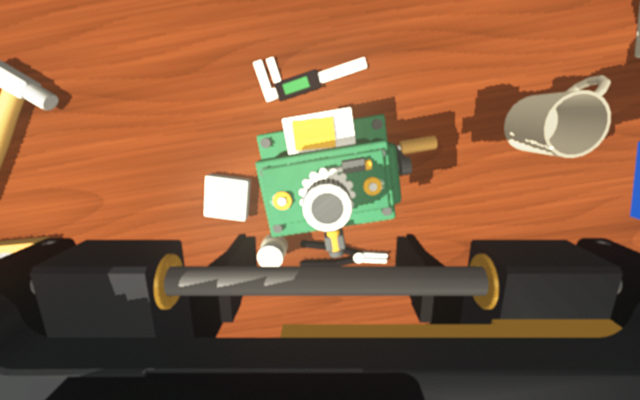

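The picture shows the knob free at (327, 203), with the gripper clear above it. The blank (320, 132), caliper (310, 80), block (227, 197), jar (270, 252) and mug (560, 125) are undisturbed. I'm handing in.

```bash
python3 -c "
from bench import r
print(r.close_job())"
```

```text
the job is handed in; nothing more can be done
None
```

I turned the knob clockwise to its zero stop without forcing it, backed it off five clicks and let go; the job is handed in at about 25 s, but no verdict came back and the roll gap itself could not be measured.

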